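Temperature check of two dairy tubs, then thermometer back in its drawer

TASK

Check the temperature of the two tubs with the contact thermometer: rest its tip for a moment on the round seal in the middle of the small tub's lid, then on that of the large tub. Then lay the thermometer down, the same way up as you found it, in the front compartment of the open upper drawer without dropping it, and push the drawer fully shut. Do not shift or tip the tubs or disturb the other goods.

Things in the scene. Friction and masses are not known exactly. Their poses are not given: they have to be found in the camera images.
- probe: grey plastic contact thermometer, 183 mm long, standing on its heel and its tip. Origin on its underside (z = 0: the plane it stands on), x along it to the tip, z up. Along x: display head (the heel) from -90 to -45 mm, 52 mm wide, z = 0 to 46 mm; grip bar from -45 to 55 mm, 24 mm wide, z = 26 to 46 mm, free beneath; then a thin steel neck that bends straight down at x = 85 mm to the tip
- probe_grip (a point): point inside the grip bar at x = -5 mm, z = 36 mm of the thermometer (a good place to grip, closing across its width of 24 mm); axes as the thermometer's
- probe_tip (a point): the tip: centre of the flat underside of the round steel foot (16 mm across, on the neck's vertical end), at x = 85 mm, z = 0 of the thermometer; axes as the thermometer's
- small_tub: the smaller white round tub, 84 mm in diameter at the lid, 70 mm high, 0.25 kg, loose. Origin at the centre of its underside, z up
- large_tub: the larger white round tub, 112 mm in diameter at the lid, 105 mm high, 0.55 kg, loose. Origin at the centre of its underside, z up
- small_tub_seal (a point): centre of the top of the round grey metal seal (36 mm across, 2 mm raised) on the small tub's lid, 72 mm above the table
- large_tub_seal (a point): centre of the top of the round grey metal seal (36 mm across, 2 mm raised) on the large tub's lid, 107 mm above the table
- unit_edge (a point): middle of the front edge of the top of a fixed grey drawer unit with two white drawer fronts, one above the other; 190 mm above the table. Axes: the unit's; x points into the unit, drawers open towards -x, y is its width. The unit's top and sides (320 mm wide) run back 235 mm from this edge; the face of a shut drawer front is 15 mm before it, so the open part of a drawer lies before this edge
- unit_drawer0 (a joint): how far the upper drawer is open, in m: 0 = shut; it starts partly open (0.145 to 0.172) and slides with 1 to 2 N
- bay (a point): centre of the inner floor of the upper drawer's front compartment, 105 mm above the table; moves with the drawer, axes as the unit's. Inside 130 mm in x by 278 mm in y. Around it: drawer front at -x, 21 mm thick, 72 mm above this floor; side walls 63 mm high; at +x a divider 55 mm high. The underside of the unit's top is 73 mm above this floor
- unit_drawer0_handle (a point): middle of the upper drawer's bar handle: a steel bar 11 mm thick and 120 mm long along the unit's y, 35 mm out from the drawer front, 152 mm above the table; axes as the unit's
- drink: bystander: white bottle with a green cap, 56 mm in diameter, 160 mm high; origin at the centre of its underside
- cream: bystander: white bottle with a red cap, 60 mm in diameter, 130 mm high; origin at the centre of its underside
- four_pack: bystander: pack of four pots under yellow lids, 123 x 123 mm, 59 mm high; origin at the centre of its underside
- carton: bystander: blue carton, 90 x 130 mm, 60 mm high; origin at the centre of its underside

How it is judged:
By the outcome, as a careful person would: the job done as asked, in the order asked, and still so for the second after the job is handed in, with the robot touching nothing.
It also fails if it takes over 64 s, if anything falls off the work surface, if the arm or the gripper's body presses on something with over 40 N, if the wrist force passes 120 N, or if a joint passes its speed limit or range.

ROBOT

A 6-joint arm with a two-finger parallel gripper is mounted at the origin on the work surface. World frame = base frame: x ahead of the robot, y to its left, z up, the work surface at z = 0. Lengths are in m, angles in rad, forces in N, time in s.
With the tool pointing down it reaches from about 0.3 to 0.875 m from the base axis. Payload 6.4 kg.
Tool frame: the origin (TCP) lies midway between the tips of the shut fingers; the grasp point (between the pads) lies 19 mm behind it; z points along the fingers, y is the line along which they close (so a half turn about z gives the same grasp; the last joint's range is limited). The gripper opens to 85 mm and grips with 20 to 120 N. Pads are 22 mm wide; open, the fingers measure 114 mm over their backs; the gripper's body (76 mm by 85 mm) begins 54 mm behind the grasp point. The pads swing forward as they close: fully open they stand 13 mm farther back than shut.
Start: joints at [-1.535, 0.181, 1.607, -0, 1.354, -0.206], TCP at [0.138, -0.558, 0.231] pointing down, gripper open.
Joint ranges: [-2.99, 2.99], [-0.89, 2.07], [0.3, 2.58], [-1.14, 4.28], [0, 2.63], [-3.12, 3.12]. Speed limits (rad/s): [2.57, 2.57, 3.01, 3.14, 3.14, 3.14].

INTERFACE

Orientations are given as a unit quaternion [w, x, y, z].
In Python, from bench import * gives the robot as it stands.
- The arm moves only by the tool play_rows, never from a script. Its argument "plan" is a list of rows, each a list of 3 entries, a list of its own where there are three numbers: the finger opening in mm, from 0 to 85.4, then the shift along the tool's x, y, z normalised to -1 to 1, where 1 is 40 cm, then the turn about the tool's z normalised to -1 to 1, where 1 is pi rad. A call has 1 to 10 rows; each row is the pose to reach, as a shift and turn from the pose commanded when the call began, along the tool's axes at that moment, turning the shorter way round; what a row does not reach only later rows make up. A row lasts 1/10 s, in which the tool goes at most 50 mm and 8.59 degrees, less where a joint would pass 70% of its speed; a pose out of reach is approached as far as the arm can. A call with a number of a shift or a turn outside -1 to 1 is refused whole. A call with a gripper value outside its range is refused whole. The fingers move at their own pace and stop on an object; the grip force is fixed at half the most. Time passes only in rows, so rows that repeat a pose let the fingers close. It gives the time, the measured TCP pose, the force, the opening and the grip force at its end, in the units of the state.
- get_obs(): the state, without advancing time (a new reading comes with each control period).
- camera(name): name is "side" or "top" or "wrist"; returns a dict with "image" (384x512x3 uint8, red, green, blue), "range_z" (384x512 float32, m along the optical axis (not along the pixel's ray), 0 where there is no reading), "intrinsics" (3x3 intrinsics, pixels), "k1" (the pictures are not rectified: a ray, as slopes to the right and down, at radius r is drawn at 1 + k1 r^2 times it, then the intrinsics apply), "rvec" (rotation vector, rad) and "tvec" (3), from world to camera coordinates, as OpenCV has them; the wrist camera has in their place "T_tool_cam" (4x4, takes a point from camera to tool coordinates, whose origin is the TCP and whose axes are the flange's). Camera axes: x right, y down, z forward; pixel columns grow to the right and rows downward; lengths in m; the calibration is good to about 2 mm. A picture is of the moment at which its call begins: read the wrist's pose just before it.
- hand_in(): hands the job in; it is judged then, once.
Trained networks look in a picture, given as the dict that the camera call returned (one of the last four; its "shot" number tells which), for a name from the list of things; names that differ only in an ending like _2 or _b are one class to them, and where a whole thing is asked for, a point or a joint stands for the part that bears it (a point fixed in the world has none). Each returns a list of dicts, best first, with "conf" (0 to 1); they miss things now and then, are a little off and sometimes report something else, mostly with a low value. They report only what shows in the picture. A call takes as long as a camera call.
- search_frame(picture, label): "rect" ([centre column, centre row, width, height] in pixels, round what is visible of it).
- masks_of(picture, label): "mask" (384x512 bool, what is visible of it) and "rect" ([centre column, centre row, width, height] in pixels, round what is visible of it).
The state is a dict: "time_s": time; "q": joint angles; "dq": joint speeds; "joint_efforts": joint torques, N m; "eef_pos": TCP position; "eef_rot": TCP orientation; "wrist_force": force on the tool from outside, world axes, zero at the start; "torque": the same for the moment, N m; "opening": opening from 0.0 (shut) to 1.0 (fully open); "grasp_force": force on a finger pad.
Only numpy, scipy, OpenCV 4.12 (cv2) and the standard library are available. Lean on these libraries where they do the work, as an engineer would, in place of code of your own. Each camera call takes 0.05 s, during which the arm holds its last target. There are 200 camera calls.

## Working session

There is one attempt and no reset: what is moved stays moved. The work goes in short steps, Python scripts to look and compute and a tool call to move; the robot and the scene stay as the last step left them, time stands still between calls to the robot, and variables do not carry over. Pictures are saved under pics/ and viewed, at most 10 in all, crops included, and the job is handed in when it is done.

Besides the shell and the picture viewer there is one more tool, called after "Emit:" as name([rows], argument=value, ...), one row to a line, values as JSON. play_rows: Moves the arm, as the interface text tells. Its arguments: {"type":"object","properties":{"plan":{"type":"array","items":{"type":"array"}}},"required":["plan"]}

```bash
mkdir -p pics
cat > h.py <<'E'
from bench import *
import numpy as np, cv2
from scipy.spatial.transform import Rotation as R
def pose():
    o=get_obs(); q=o["eef_rot"]; T=np.eye(4); T[:3,:3]=R.from_quat([q[1],q[2],q[3],q[0]]).as_matrix(); T[:3,3]=o["eef_pos"]; return T
def shot(n):
    T=pose(); c=camera(n)
    if n=="wrist": c["Twc"]=T@np.array(c["T_tool_cam"])
    else:
        M=np.eye(4); M[:3,:3]=cv2.Rodrigues(np.array(c["rvec"],float))[0]; M[:3,3]=np.ravel(c["tvec"]); c["Twc"]=np.linalg.inv(M)
    return c
def slopes(c,uv):
    uv=np.asarray(uv,float).reshape(-1,1,2)
    return cv2.undistortPoints(uv,np.array(c["intrinsics"],float),np.array([c["k1"],0,0,0.])).reshape(-1,2)
def world(c,uv,z=None):
    """pixels -> world by range"""
    uv=np.asarray(uv,float).reshape(-1,2); s=slopes(c,uv)
    if z is None: z=c["range_z"][uv[:,1].astype(int),uv[:,0].astype(int)]
    p=np.c_[s*z[:,None],z]; return p@c["Twc"][:3,:3].T+c["Twc"][:3,3]
def onplane(c,uv,h):
    s=slopes(c,uv); d=np.c_[s,np.ones(len(s))]@c["Twc"][:3,:3].T; o=c["Twc"][:3,3]
    return o+d*((h-o[2])/d[:,2])[:,None]
def cloud(c,mask):
    v,u=np.nonzero(mask&(c["range_z"]>0)); return world(c,np.c_[u,v])
def save(c,n): cv2.imwrite("pics/"+n+".png",c["image"][:,:,::-1])
E
python3 - <<'E'
from h import *
print(get_obs())
names=["probe","small_tub","large_tub","small_tub_seal","large_tub_seal","probe_tip","unit_drawer0_handle","unit_drawer0","drink","cream","four_pack","carton"]
ims=[]
for n in ["side","top","wrist"]:
    c=shot(n); ims.append(c["image"]); print(n,c["Twc"][:3,3].round(3))
    save(c,n+"0")
    for l in names:
        for d in masks_of(c,l)[:1]:
            P=cloud(c,d["mask"])
            if len(P): print(l,round(d["conf"],2),np.round(d["rect"]),"med",np.median(P,0).round(3),"lo",np.percentile(P,3,0).round(3),"hi",np.percentile(P,97,0).round(3))
E
```

```text
{'time_s': 0.0, 'q': array([-1.53532201e+00,  1.81572640e-01,  1.60800718e+00, -8.08499290e-06,
        1.35382363e+00, -2.06305853e-01]), 'dq': array([ 0.00020228, -0.00127121, -0.00067014,  0.00097381,  0.00135079,
       -0.00037057]), 'joint_efforts': array([ 1.21128007e-03, -4.44870329e+01, -3.51336086e+01, -5.07499681e-05,
        9.08663176e-03, -1.71505246e-05]), 'eef_pos': array([ 0.1376639, -0.5576979,  0.2303668]), 'eef_rot': array([-9.02433892e-04,  9.92701176e-01,  1.20596661e-01,  7.33087262e-05]), 'wrist_force': array([-0.40761851,  0.08577315,  0.85507538]), 'torque': array([-0.05797851,  0.00775056, -0.02509097]), 'grasp_force': 0.0, 'opening': 1.0013244096232021}
side [ 0.406 -1.275  0.946]
probe 0.8 [228. 267.  59.  24.] med [ 0.479 -0.228  0.041] lo [ 0.366 -0.261  0.006] hi [ 0.527 -0.198  0.048]
small_tub 0.76 [289. 244.  27.  26.] med [ 0.643 -0.172  0.066] lo [ 0.608 -0.19   0.013] hi [ 0.678 -0.119  0.072]
large_tub 0.66 [278. 279.  38.  52.] med [ 0.571 -0.353  0.101] lo [ 0.527 -0.374  0.007] hi [ 0.621 -0.279  0.107]
small_tub_seal 0.9 [290. 244.  25.  33.
[... 1603 characters left out ...]

unit_drawer0_handle 0.83 [190. 183. 100.  77.] med [0.569 0.205 0.106] lo [0.463 0.062 0.099] hi [0.661 0.34  0.178]
unit_drawer0 0.85 [192. 182. 103.  75.] med [0.567 0.2   0.107] lo [0.459 0.06  0.099] hi [0.663 0.339 0.178]
drink 0.89 [321. 139.  21.  26.] med [ 0.729 -0.236  0.103] lo [ 0.713 -0.268  0.   ] hi [ 0.757 -0.215  0.16 ]
cream 0.77 [352. 149.  25.  21.] med [ 0.698 -0.331  0.085] lo [ 0.68  -0.365  0.001] hi [ 0.732 -0.31   0.132]
four_pack 0.88 [387. 239.  45.  47.] med [ 0.389 -0.454  0.058] lo [ 0.325 -0.519  0.001] hi [ 0.455 -0.393  0.064]
carton 0.74 [127. 260.  47.  41.] med [0.308 0.415 0.058] lo [0.246 0.356 0.013] hi [0.371 0.478 0.065]
wrist [ 0.216 -0.539  0.375]
```

Run:
```python
import cv2,numpy as np
a=cv2.imread("pics/top0.png");b=cv2.imread("pics/side0.png")
x=cv2.resize(a[110:310,80:430],None,fx=2.28,fy=1.5*1,interpolation=cv2.INTER_CUBIC)
cv2.imwrite("pics/m.png",np.vstack([cv2.resize(a[100:310,90:420],(660,420)) ,]))
cv2.imwrite("pics/m2.png",cv2.resize(b[130:350,150:400],(750,600)))
```

```text
(no output)
```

View pics/m.png

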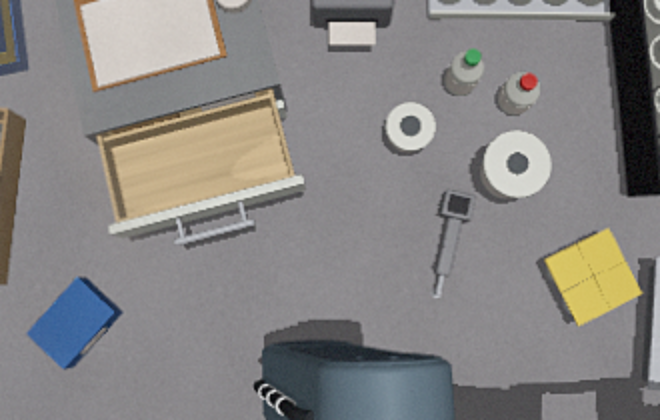

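View pics/m2.png

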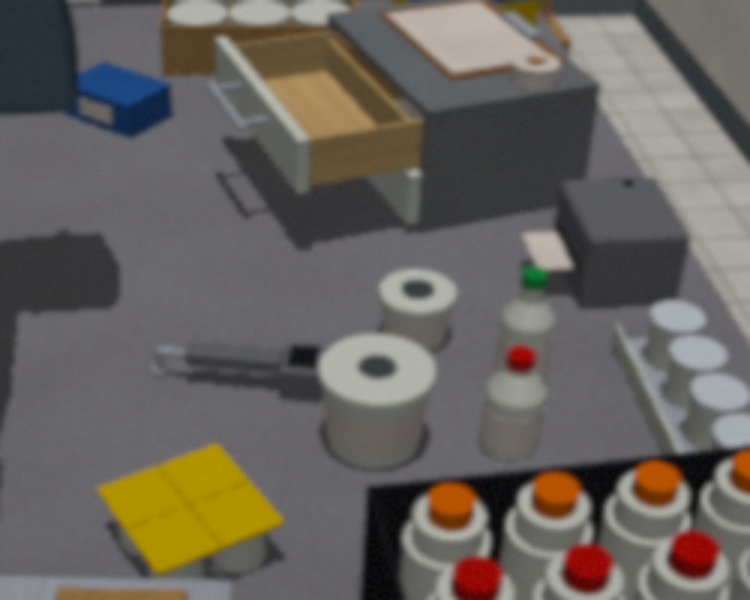

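The top crop shows the probe with its head at (457,205) and its tip at (437,293), pointing towards the robot. The tubs' seals are at (410,126) and (517,163), and the drawer is open. The side crop agrees. Next I'll fit these positions numerically.

```bash
cat >> h.py <<'E'
def seal(c,name,h):
    """seal centre: dark blob inside the lid, put on plane h"""
    d=masks_of(c,name)
    if not d: return None
    x,y,w,hh=d[0]["rect"]; g=cv2.cvtColor(c["image"],cv2.COLOR_RGB2GRAY).astype(float)
    m=cv2.morphologyEx(d[0]["mask"].astype(np.uint8),cv2.MORPH_CLOSE,np.ones((9,9)))
    m=cv2.erode(m,np.ones((5,5)))>0
    lidz=cloud(c,m); v,u=np.nonzero(m&(c["range_z"]>0)); ok=abs(lidz[:,2]-h)<.012
    u,v=u[ok],v[ok]; gv=g[v,u]; t=(np.percentile(gv,5)+np.percentile(gv,80))/2
    s=gv<t; n,lab,st,ce=cv2.connectedComponentsWithStats(np.uint8(np.isin(np.arange(g.size).reshape(g.shape),v[s]*g.shape[1]+u[s])))
    k=1+np.argmax(st[1:,4]); P=onplane(c,[ce[k]],h)[0]; 
    return P.round(4), st[k], np.median(lidz[ok][s],0).round(4)
def rel(p,yaw=None):
    """plan units from the present pose to TCP p with tool-x yaw (tool pointing down)"""
    T=pose(); d=T[:3,:3].T@(np.asarray(p)-T[:3,3])/.4
    y0=np.arctan2(T[1,0],T[0,0]); t=0 if yaw is None else -((yaw-y0+np.pi)%(2*np.pi)-np.pi)/np.pi
    return d.round(4),round(t,4)
def pca(P):
    c=P.mean(0); w,V=np.linalg.eigh(np.cov((P-c).T)); return c,V[:,-1],w
E
python3 - <<'E'
from h import *
for n in ["top","side"]:
    c=shot(n)
    print(n,"small",seal(c,"small_tub",.072)); print("large",seal(c,"large_tub",.107))
    m=masks_of(c,"probe")[0]["mask"]; P=cloud(c,m); P=P[(P[:,2]>.03)&(P[:,2]<.06)]
    ce,a,w=pca(P[:,:2]); print("probe",ce,np.degrees(np.arctan2(a[1],a[0])),((P[:,:2]-ce)@a).min(),((P[:,:2]-ce)@a).max(),np.median(P[:,2]))
c=shot("wrist"); print(c["intrinsics"],c["T_tool_cam"])
print(rel([.41,-.20,.25],np.radians(-13)))
E
```

```text
top small (array([ 0.6443, -0.1482,  0.072 ]), array([290, 158,  10,  10,  81], dtype=int32), array([ 0.6456, -0.1489,  0.0709]))
large (array([ 0.5751, -0.3212,  0.107 ]), array([343, 176,  11,  11,  94], dtype=int32), array([ 0.5733, -0.3199,  0.1058]))
probe [ 0.47659129 -0.22217144] 167.25668002022792 -0.06123314161787835 0.08753470546601728 0.04465032419929593
side small (array([ 0.6436, -0.1508,  0.072 ]), array([284, 233,  10,   6,  52], dtype=int32), array([ 0.6435, -0.1537,  0.069 ]))
large (array([ 0.574 , -0.3246,  0.107 ]), array([270, 260,  12,   9,  84], dtype=int32), array([ 0.5739, -0.3289,  0.1042]))
probe [ 0.46762906 -0.2292558 ] 163.73640126823625 -0.06282969447162906 0.08384655726121458 0.043104890846326904
[[294.32341896   0.         253.24319892]
 [  0.         294.32341896 190.28174927]
 [  0.           0.           1.        ]] [[-4.66718864e-04 -9.50820756e-01 -3.09741299e-01  8.01169213e-02]
 [ 9.99999552e-01 -6.98972128e-04  6.38851044e-04  1.52550241e-04]
 [-8.23933367e-04 -3.09740862e-01  9.50820656e-01 -1.43677652e-01]
 [ 0.00000000e+00  0.00000000e+00  0.00000000e+00  1.00000000e+00]]
(array([ 0.8754, -0.7067, -0.0468]), np.float64(0.1492))
```

Emit:
play_rows([
  [85,[0.875,-0.707,-0.047],0.15],
  [85,[0.875,-0.707,-0.047],0.15],
  [85,[0.875,-0.707,-0.047],0.15],
  [85,[0.875,-0.707,-0.047],0.15],
  [85,[0.875,-0.707,-0.047],0.15],
  [85,[0.875,-0.707,-0.047],0.15],
  [85,[0.875,-0.707,-0.047],0.15],
  [85,[0.875,-0.707,-0.047],0.15],
  [85,[0.875,-0.707,-0.047],0.15],
  [85,[0.875,-0.707,-0.047],0.15],
])

```text
time_s: 3.4
eef_pos: [0.4124, -0.1953, 0.2507]
eef_rot: [-0.001, 0.994, -0.111, 0.001]
wrist_force: [0.5, 0.1, 0.9]
opening: 0.996
grasp_force: 0.0
```

```bash
cat > look.py <<'E'
from h import *
import sys
c=shot("wrist"); save(c,sys.argv[1]); T=pose(); print(T[:3,3].round(4),np.degrees(np.arctan2(T[1,0],T[0,0])),get_obs()["q"].round(2))
for d in masks_of(c,"probe")[:2]:
    P=cloud(c,d["mask"]); print(d["conf"],np.round(d["rect"]))
    B=P[(P[:,2]>.035)&(P[:,2]<.06)]; ce,a,w=pca(B[:,:2]); a=a*-np.sign(a[0])
    nrm=np.array([-a[1],a[0]]); s=(B[:,:2]-ce)@a; t=(B[:,:2]-ce)@nrm
    print("yaw",np.degrees(np.arctan2(a[1],a[0])),"s",s.min(),s.max(),"topz",np.median(B[:,2]))
    for lo in np.arange(-.08,.1,.01):
        k=(s>=lo)&(s<lo+.01)
        if k.sum()>5: print(round(lo,3),k.sum(),(ce+a*(lo+.005)).round(4),t[k].min().round(4),t[k].max().round(4))
print(seal(c,"small_tub",.072),seal(c,"large_tub",.107))
E
python3 look.py w1
```

```text
[ 0.4113 -0.1973  0.2504] -12.795719664709928 [-0.71 -0.11  1.87  0.    1.38  1.09]Traceback (most recent call last):
  File "look.py", line 12, in <module>
    print(seal(c,"small_tub",.072),seal(c,"large_tub",.107))
          ~~~~^^^^^^^^^^^^^^^^^^^^
  File "h.py", line 34, in seal
    u,v=u[ok],v[ok]; gv=g[v,u]; t=(np.percentile(gv,5)+np.percentile(gv,80))/2
                                   ~~~~~~~~~~~~~^^^^^^
    return _quantile_unchecked(
        a, q, axis, out, overwrite_input, method, keepdims, weights)
    return _ureduce(a,
                    func=_quantile_ureduce_func,
    ...<5 lines>...
                    overwrite_input=overwrite_input,
                    method=method)
    r = func(a, **kwargs)
    result = _quantile(arr,
                       quantiles=q,
    ...<2 lines>...
                       out=out,
                       weights=wgt)
    slices_having_nans = np.isnan(arr[-1, ...])
                                  ~~~^^^^^^^^^
IndexError: index -1 is out of bounds for axis 0 with size 0
```

View pics/w1.png

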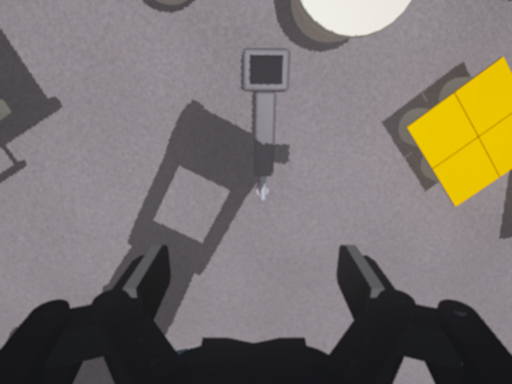

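The wrist view shows the head at (266,69), the bar running down to (263,175) and the tip at (262,192). The network missed the probe, so I'll segment it by height instead.

Run:
```python
from h import *
c=shot("wrist"); T=pose(); print(T[:3,3].round(4),np.degrees(np.arctan2(T[1,0],T[0,0])))
m=np.zeros((384,512),bool); m[35:200,225:300]=1
P=cloud(c,m); print(np.percentile(P[:,2],[1,50,99]))
B=P[(P[:,2]>.034)&(P[:,2]<.06)]; ce,a,w=pca(B[:,:2]); 
a=a*-np.sign(a[0])
for it in range(3):
    n=np.array([-a[1],a[0]]); s=(B[:,:2]-ce)@a; t=(B[:,:2]-ce)@n
    sb=[];tb=[]
    for lo in np.arange(s.min(),s.max(),.008):
        k=(s>=lo)&(s<lo+.008)
        if k.sum()>8:
            l,h=np.percentile(t[k],[2,98]); sb.append(lo+.004); tb.append((l+h)/2)
            if it==2: print((ce+a*sb[-1]).round(4),round(sb[-1],4),k.sum(),l.round(4),h.round(4))
    p=np.polyfit(sb,tb,1); ce=ce+n*p[1]; a=a+n*p[0]; a/=np.linalg.norm(a)
print("yaw",np.degrees(np.arctan2(a[1],a[0])),s.min(),s.max(),"topz",np.median(B[:,2]))
# grip x=-5: from heel end s.min -> +85mm ; from bar end s.max(55) -> -60
print("grip from heel",ce+a*(s.min()+.085),"from bar end",ce+a*(s.max()-.060))
# image based: head rear edge, bar end, tip
for nme,uv,h in [("heel",[266,48],.046),("bar end",[263,176],.046),("tip",[262,194],.008)]: print(nme,onplane(c,[uv],h)[0].round(4))
```

```text
[ 0.4093 -0.2006  0.25  ] -13.173393140872962
[-0.00068122  0.00154721  0.0495061 ]
[ 0.5321 -0.2364] -0.0543 363 -0.0242 0.0236
[ 0.5243 -0.2346] -0.0463 363 -0.0251 0.0238
[ 0.5165 -0.2327] -0.0383 350 -0.0243 0.0241
[ 0.5087 -0.2309] -0.0303 366 -0.0251 0.0251
[ 0.501 -0.229] -0.0223 374 -0.0251 0.0248
[ 0.4932 -0.2272] -0.0143 233 -0.0234 0.0236
[ 0.4854 -0.2253] -0.0063 168 -0.0111 0.0117
[ 0.4776 -0.2235] 0.0017 146 -0.0111 0.0118
[ 0.4698 -0.2216] 0.0097 143 -0.011 0.0119
[ 0.462  -0.2198] 0.0177 140 -0.011 0.0109
[ 0.4543 -0.2179] 0.0257 139 -0.011 0.0111
[ 0.4465 -0.2161] 0.0337 139 -0.011 0.0113
[ 0.4387 -0.2142] 0.0417 140 -0.011 0.0114
[ 0.4309 -0.2124] 0.0497 139 -0.011 0.0116
[ 0.4231 -0.2105] 0.0577 135 -0.011 0.0119
[ 0.4153 -0.2087] 0.0657 120 -0.011 0.0107
[ 0.4076 -0.2068] 0.0737 128 -0.0109 0.0108
[ 0.3998 -0.205 ] 0.0817 114 -0.0109 0.011
[ 0.392  -0.2031] 0.0897 29 -0.0035 0.0028
[ 0.3842 -0.2013] 0.0977 36 -0.0034 0.0028
[ 0.3764 -0.1994] 0.1057 36 -0.0034 0.003
[ 0.3686 -0.1976] 0.1137 35 -0.0033 0.0031
yaw 166.63323267213744 -0.058290153720827124 0.11856232286357052 topz 0.04706447202014247
grip from heel [ 0.45328627 -0.21768084] from bar end [ 0.42229667 -0.21031707]
heel [ 0.5321 -0.2428  0.046 ]
bar end [ 0.3927 -0.2084  0.046 ]
tip [ 0.3574 -0.2004  0.008 ]
```

Run:
```python
from h import *
T=pose(); print(T[:3,3], np.degrees(np.arctan2(T[1,0],T[0,0])))
print(rel([.4533,-.2177,.10],np.radians(-13.37)),rel([.4533,-.2177,.016],np.radians(-13.37)))
```

```text
[ 0.4093344  -0.20063951  0.25002446] -13.173393140872962
(array([0.1169, 0.0163, 0.375 ]), np.float64(0.0011)) (array([0.1169, 0.0162, 0.585 ]), np.float64(0.0011))
```

Emit:
play_rows([
  [60,[0.117,0.016,0.12],0.001],
  [60,[0.117,0.016,0.24],0.001],
  [60,[0.117,0.016,0.34],0.001],
  [60,[0.117,0.016,0.42],0.001],
  [60,[0.117,0.016,0.49],0.001],
  [60,[0.117,0.016,0.54],0.001],
  [60,[0.117,0.016,0.57],0.001],
  [60,[0.117,0.016,0.585],0.001],
  [60,[0.117,0.016,0.585],0.001],
  [60,[0.117,0.016,0.585],0.001],
])

```text
time_s: 4.6
eef_pos: [0.4544, -0.2177, 0.017]
eef_rot: [0.0, 0.993, -0.116, 0.001]
wrist_force: [-0.3, -1.0, 0.7]
opening: 0.706
grasp_force: 0.0
```

Run:
```python
from h import *
c=shot("wrist"); save(c,"w2"); T=pose(); print(T[:3,3].round(4), np.degrees(np.arctan2(T[1,0],T[0,0])), get_obs()["opening"],get_obs()["wrist_force"])
```

```text
[ 0.4546 -0.2177  0.0172] -13.343802795955295 0.7014287400763936 [-0.10300404 -0.24535671  0.28329808]
```

View pics/w2.png

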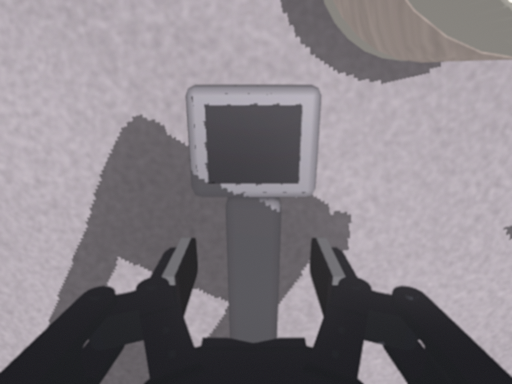

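The bar sits centred between the fingers (about column 253). Closing now.

Emit:
play_rows([
  [10,[0,0,0],0],
  [10,[0,0,0],0],
  [10,[0,0,0],0],
  [10,[0,0,0],0],
  [10,[0,0,0],0],
  [10,[0,0,0],0],
  [10,[0,0,0],0],
  [10,[0,0,-0.02],0],
  [10,[0,0,-0.05],0],
  [10,[0,0,-0.1],0],
])

```text
time_s: 5.65
eef_pos: [0.453, -0.216, 0.0561]
eef_rot: [-0.001, 0.993, -0.116, -0.001]
wrist_force: [0.2, -0.6, -1.0]
opening: 0.268
grasp_force: 59.0
```

```bash
cat > grip.py <<'E'
from h import *
c=shot("wrist"); T=pose(); o=get_obs(); print(o["time_s"],T[:3,3].round(4), np.degrees(np.arctan2(T[1,0],T[0,0])), o["opening"],o["grasp_force"],o["wrist_force"])
m=np.zeros((384,512),bool); m[70:200,170:340]=1
v,u=np.nonzero(m&(c["range_z"]>0)&(c["range_z"]<.2)); P=world(c,np.c_[u,v])
Q=(P-T[:3,3])@T[:3,:3]   # tool coords
print("n",len(Q),"z pct",np.percentile(Q[:,2],[2,50,98]).round(4))
zt=np.median(Q[:,2]); H=Q[abs(Q[:,2]-zt)<.006]
A=np.c_[H[:,:2],np.ones(len(H))]; s=np.linalg.lstsq(A,H[:,2],rcond=None)[0]; print("tilt deg",np.degrees(s[:2]).round(2))
h=H[H[:,0]>.045]
print("head top z",zt.round(4),"x",np.percentile(H[:,0],[.5,99.5]).round(4),"y",np.percentile(h[:,1],[1,99]).round(4))
E
python3 grip.py
```

```text
5.7 [ 0.4554 -0.2177  0.0599] -13.307925293177217 0.2692959707865018 59.05992865562439 [ 2.76089634 -1.44042027  0.73117929]
n 19591 z pct [-0.0285 -0.0259  0.06  ]
tilt deg [ 0.79 -0.01]
head top z -0.0259 x [0.0362 0.0815] y [-0.0258  0.0239]
```

Emit:
play_rows([
  [10,[0,0,-0.1],0],
  [10,[0,0,-0.2],-0.01],
  [10,[0,0,-0.3],-0.05],
  [10,[0,0,-0.4],-0.1],
  [10,[0,0,-0.4],-0.15],
  [10,[0,0,-0.4],-0.2],
  [10,[0,0,-0.4],-0.25],
  [10,[0,0,-0.4],-0.3],
  [10,[0,0,-0.4],-0.35],
  [10,[0,0,-0.4],-0.4],
])

```text
time_s: 6.7
eef_pos: [0.4538, -0.2167, 0.2163]
eef_rot: [0.0, 0.882, 0.471, 0.0]
wrist_force: [0.4, -0.3, -1.4]
opening: 0.271
grasp_force: 59.3
```

Emit:
play_rows([
  [10,[0,0,0],-0.05],
  [10,[0,0,0],-0.1],
  [10,[0,0,0],-0.15],
  [10,[0,0,0],-0.2],
  [10,[0,0,0],-0.25],
  [10,[0,0,0],-0.3],
  [10,[0,0,0],-0.35],
  [10,[0,0,0],-0.4],
  [10,[0,0,0],-0.45],
  [10,[0,0,0],-0.5],
])

```text
time_s: 7.7
eef_pos: [0.4539, -0.2167, 0.2163]
eef_rot: [0.0, 0.324, 0.946, -0.0]
wrist_force: [-0.6, -0.8, -0.4]
opening: 0.268
grasp_force: 59.3
```

Emit:
play_rows([
  [10,[0,0,0],-0.035],
  [10,[0,0,0],-0.035],
  [10,[0,0,0],-0.035],
  [10,[0,0,0],-0.035],
])

```text
time_s: 8.1
eef_pos: [0.4539, -0.2167, 0.2162]
eef_rot: [0.0, 0.276, 0.961, -0.0]
wrist_force: [-0.1, -0.1, -1.0]
opening: 0.266
grasp_force: 59.3
```

```bash
cat > tip.py <<'E'
from h import *
import sys
tx=float(sys.argv[1]); ty=float(sys.argv[2]); G=np.array([float(v) for v in sys.argv[3:6]])
T=pose(); yaw=np.radians(float(sys.argv[6])) if len(sys.argv)>6 else np.arctan2(T[1,0],T[0,0])
x=np.array([np.cos(yaw),np.sin(yaw),0]); y=np.array([np.sin(yaw),-np.cos(yaw),0])
tcp=G-tx*x-ty*y+[0,0,.0175]
print("now",T[:3,3].round(4),np.degrees(np.arctan2(T[1,0],T[0,0])).round(2),"tcp goal",tcp.round(4),rel(tcp,yaw),get_obs()["q"].round(2))
E
python3 grip.py; python3 tip.py -.092 0 .644 -.1495 .092
```

```text
8.15 [ 0.4539 -0.2167  0.2162] 147.9791632073721 0.27349820806715114 59.259105920791626 [-0.60382106 -0.650649   -0.75552752]
n 14773 z pct [-0.0327 -0.0308 -0.0269]
tilt deg [ 0.57 -0.07]
head top z -0.0308 x [0.0376 0.0832] y [-0.0245  0.0252]
now [ 0.4539 -0.2167  0.2162] 147.98 tcp goal [ 0.566  -0.1007  0.1095] (array([-0.0837,  0.3945,  0.2667]), np.float64(-0.0)) [-0.68  0.03  1.8   0.    1.31 -1.69]
```

Emit:
play_rows([
  [10,[-0.017,0.08,0.02],0],
  [10,[-0.034,0.16,0.05],0],
  [10,[-0.05,0.24,0.1],0],
  [10,[-0.067,0.32,0.15],0],
  [10,[-0.084,0.395,0.2],0],
  [10,[-0.084,0.395,0.245],0],
  [10,[-0.084,0.395,0.267],0],
  [10,[-0.084,0.395,0.267],0],
  [10,[-0.084,0.395,0.267],0],
])

```text
time_s: 9.05
eef_pos: [0.5661, -0.1011, 0.1099]
eef_rot: [0.0, 0.276, 0.961, -0.0]
wrist_force: [-0.2, -0.4, -1.6]
opening: 0.273
grasp_force: 59.4
```

```bash
python3 tip.py -.092 0 .644 -.1495 .072
python3 - <<'E'
from h import *
s=shot("side"); t=shot("top")
T=pose(); p=T[:3,3]+T[:3,:3]@[-.092,0,.0165]; print("predicted tip",p)
def px(c,P):
    M=np.linalg.inv(c["Twc"]); return cv2.projectPoints(np.array([P]),cv2.Rodrigues(M[:3,:3])[0],M[:3,3],np.array(c["intrinsics"],float),np.array([c["k1"],0,0,0.]))[0].ravel()
out=[]
for c in (s,t):
    u=px(c,p); sl=px(c,np.array([.644,-.1495,.072])); print(u,sl)
    a=c["image"].copy(); x0,y0=int(u[0])-40,int(u[1])-40
    b=cv2.resize(a[y0:y0+80,x0:x0+80,::-1],(400,400),interpolation=cv2.INTER_CUBIC)
    out.append(b); print(x0,y0)
cv2.imwrite("pics/t1.png",np.hstack(out))
E
```

```text
now [ 0.5661 -0.1011  0.1099] 148.01 tcp goal [ 0.566  -0.1008  0.0895] (array([0.0006, 0.0005, 0.051 ]), np.float64(-0.0)) [-0.38  0.32  1.7  -0.    1.12 -1.4 ]
predicted tip [ 0.6446335  -0.15006021  0.09431791]
[289.48891639 229.78612577] [288.87450412 235.24486151]
249 189
[295.85547247 160.9356225 ] [295.14759636 162.53384972]
255 120
```

View pics/t1.png

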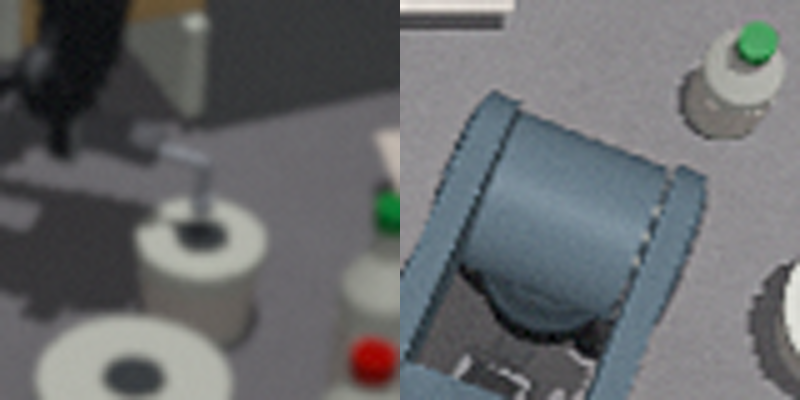

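The side crop shows the foot at (201,217), right above the small seal at (203,236). The arm hides the spot in the top crop. Descending gently.

Emit:
play_rows([
  [10,[0,0,0.015],0],
  [10,[0,0,0.03],0],
  [10,[0,0,0.038],0],
  [10,[0,0,0.041],0],
  [10,[0,0,0.044],0],
  [10,[0,0,0.044],0],
])

```text
time_s: 9.75
eef_pos: [0.5659, -0.1004, 0.0915]
eef_rot: [-0.0, 0.275, 0.961, 0.0]
wrist_force: [0.3, -0.4, -0.5]
opening: 0.27
grasp_force: 59.4
```

Emit:
play_rows([
  [10,[0,0,0.003],0],
  [10,[0,0,0.006],0],
  [10,[0,0,0.006],0],
])

```text
time_s: 10.05
eef_pos: [0.5659, -0.1004, 0.0892]
eef_rot: [-0.0, 0.275, 0.961, 0.0]
wrist_force: [-0.4, 0.5, -1.6]
opening: 0.268
grasp_force: 59.4
```

Emit:
play_rows([
  [10,[0,0,0.003],0],
  [10,[0,0,0.003],0],
])

```text
time_s: 10.25
eef_pos: [0.5661, -0.1005, 0.0884]
eef_rot: [0.0, 0.275, 0.961, -0.0]
wrist_force: [-1.8, 1.0, 2.1]
opening: 0.274
grasp_force: 59.9
```

Emit:
play_rows([
  [10,[0,0,0.003],0],
  [10,[0,0,0.003],0],
])

```text
time_s: 10.45
eef_pos: [0.5662, -0.1004, 0.0877]
eef_rot: [0.0, 0.275, 0.961, -0.0]
wrist_force: [-4.1, 2.8, 6.9]
opening: 0.269
grasp_force: 60.7
```

```bash
python3 -c "
from h import *
o=get_obs(); print(o['eef_pos'],o['wrist_force'],o['torque'])"; python3 grip.py
```

```text
[ 0.56616854 -0.10039011  0.08772405] [-4.09295072  2.77680682  6.94902892] [-0.07122636  0.20270029 -0.07949263]
10.5 [ 0.5662 -0.1004  0.0878] 148.08768408022684 0.2668767260636156 60.65619349479675 [-4.69147257  2.22674724  6.14768127]
n 14641 z pct [-0.032 -0.03  -0.026]
tilt deg [ 1.25 -0.03]
head top z -0.03 x [0.0375 0.0833] y [-0.0245  0.0253]
```

Emit:
play_rows([
  [10,[0,0,-0.002],0],
  [10,[0,0,-0.002],0],
  [10,[0,0,-0.002],0],
  [10,[0,0,-0.002],0],
  [10,[0,0,-0.002],0],
  [10,[0,0,-0.002],0],
])

```text
time_s: 11.1
eef_pos: [0.5661, -0.1004, 0.088]
eef_rot: [0.0, 0.275, 0.961, 0.0]
wrist_force: [-3.9, 2.3, 5.3]
opening: 0.272
grasp_force: 60.2
```

Emit:
play_rows([
  [10,[0,0,-0.01],0],
  [10,[0,0,-0.04],0],
  [10,[0,0,-0.09],0],
  [10,[0,0,-0.15],0],
  [10,[0,0,-0.2],0],
  [10,[0,0,-0.2],0],
  [10,[0,0,-0.2],0],
])

```text
time_s: 11.8
eef_pos: [0.5661, -0.1005, 0.1678]
eef_rot: [0.0, 0.275, 0.961, -0.0]
wrist_force: [-0.9, 0.9, -1.7]
opening: 0.274
grasp_force: 59.5
```

```bash
python3 - <<'E'
from h import *
c=shot("side"); print("small",seal(c,"small_tub",.072)); print("large",seal(c,"large_tub",.107))
E
python3 grip.py; python3 tip.py -.092 0 .5745 -.323 .127
```

```text
small (array([ 0.6428, -0.1508,  0.072 ]), array([284, 233,  10,   6,  52], dtype=int32), array([ 0.643 , -0.1531,  0.0697]))
large (array([ 0.5737, -0.324 ,  0.107 ]), array([270, 260,  12,   9,  77], dtype=int32), array([ 0.5737, -0.329 ,  0.1044]))
12.0 [ 0.5651 -0.1001  0.1662] 148.0750395692562 0.26941549696104633 59.531291127204895 [ 0.94971614 -0.37065483 -1.11549239]
n 14776 z pct [-0.0327 -0.0308 -0.0268]
tilt deg [ 0.61 -0.09]
head top z -0.0308 x [0.0376 0.0833] y [-0.0245  0.0252]
now [ 0.5651 -0.1001  0.1662] 148.08 tcp goal [ 0.4964 -0.2743  0.1445] (array([-0.0847, -0.4605,  0.0542]), np.float64(-0.0)) [-0.38  0.25  1.67  0.    1.23 -1.4 ]
```

Emit:
play_rows([
  [10,[-0.021,-0.115,0],0],
  [10,[-0.042,-0.23,0],0],
  [10,[-0.063,-0.34,0],0],
  [10,[-0.085,-0.46,0],0],
  [10,[-0.085,-0.46,0.02],0],
  [10,[-0.085,-0.46,0.05],0],
  [10,[-0.085,-0.46,0.08],0],
  [10,[-0.085,-0.46,0.09],0],
  [10,[-0.085,-0.46,0.09],0],
])

```text
time_s: 12.9
eef_pos: [0.4973, -0.2727, 0.1301]
eef_rot: [-0.001, 0.274, 0.962, 0.001]
wrist_force: [-0.3, 0.3, -1.3]
opening: 0.268
grasp_force: 59.6
```

Run:
```python
from h import *
s=shot("side")
T=pose(); p=T[:3,3]+T[:3,:3]@[-.092,0,.0166]; print("predicted tip",p)
def px(c,P):
    M=np.linalg.inv(c["Twc"]); return cv2.projectPoints(np.array([P]),cv2.Rodrigues(M[:3,:3])[0],M[:3,3],np.array(c["intrinsics"],float),np.array([c["k1"],0,0,0.]))[0].ravel()
u=px(s,p); print(u,px(s,np.array([.5745,-.323,.107])))
x0,y0=int(u[0])-40,int(u[1])-40; print(x0,y0)
cv2.imwrite("pics/t2.png",cv2.resize(s["image"][y0:y0+80,x0:x0+80,::-1],(400,400),interpolation=cv2.INTER_CUBIC))
```

```text
predicted tip [ 0.57590899 -0.32174719  0.11429236]
[276.02796204 261.42327394] [275.49579109 263.68929913]
236 221
```

View pics/t2.png

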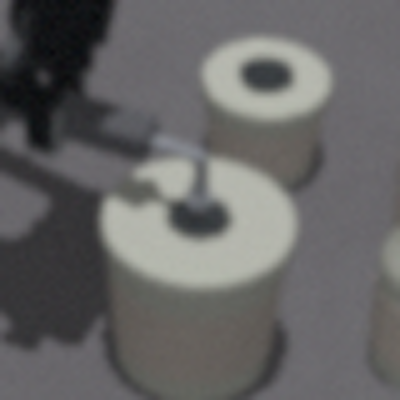

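The tip is at (200,205), centred over the large seal at (199,216). I'll lower it about 7 mm to touch.

Emit:
play_rows([
  [10,[0,0,0.005],0],
  [10,[0,0,0.01],0],
  [10,[0,0,0.013],0],
  [10,[0,0,0.016],0],
  [10,[0,0,0.016],0],
])

```text
time_s: 13.45
eef_pos: [0.4975, -0.2745, 0.1252]
eef_rot: [-0.0, 0.275, 0.961, 0.0]
wrist_force: [0.3, 0.7, -0.6]
opening: 0.268
grasp_force: 59.6
```

Emit:
play_rows([
  [10,[0,0,0.003],0],
  [10,[0,0,0.003],0],
])

```text
time_s: 13.65
eef_pos: [0.4975, -0.2746, 0.124]
eef_rot: [-0.0, 0.275, 0.961, 0.0]
wrist_force: [-0.2, -0.3, -1.1]
opening: 0.271
grasp_force: 59.6
```

Emit:
play_rows([
  [10,[0,0,0.003],0],
  [10,[0,0,0.003],0],
])

```text
time_s: 13.85
eef_pos: [0.4976, -0.2747, 0.1233]
eef_rot: [0.0, 0.275, 0.961, -0.0]
wrist_force: [-2.5, 2.0, 3.3]
opening: 0.268
grasp_force: 60.2
```

Emit:
play_rows([
  [10,[0,0,0.002],0],
  [10,[0,0,0.002],0],
  [10,[0,0,0.002],0],
])

```text
time_s: 14.15
eef_pos: [0.4977, -0.2747, 0.1228]
eef_rot: [0.0, 0.275, 0.961, -0.0]
wrist_force: [-4.3, 2.2, 5.7]
opening: 0.274
grasp_force: 60.6
```

Emit:
play_rows([
  [10,[0,0,0],0],
  [10,[0,0,0],0],
  [10,[0,0,0],0],
  [10,[0,0,0],0],
  [10,[0,0,-0.02],0],
  [10,[0,0,-0.08],0],
  [10,[0,0,-0.18],0],
  [10,[0,0,-0.29],0],
  [10,[0,0,-0.35],0],
  [10,[0,0,-0.35],0],
])

```text
time_s: 15.15
eef_pos: [0.4995, -0.2762, 0.2671]
eef_rot: [0.004, 0.275, 0.961, -0.002]
wrist_force: [0.4, 0.6, -2.0]
opening: 0.272
grasp_force: 59.7
```

```bash
cat > drawer.py <<'E'
from h import *
for n in ("top","side"):
    c=shot(n); ms=masks_of(c,"unit_drawer0")+masks_of(c,"unit_drawer0_handle")
    H,W=c["range_z"].shape; v,u=np.nonzero(c["range_z"]>0); P=world(c,np.c_[u,v])
    k=(P[:,0]>.35)&(P[:,0]<.95)&(P[:,1]>-.02)&(P[:,1]<.5); P=P[k]
    F=P[(P[:,2]>.172)&(P[:,2]<.184)&(P[:,0]<.66)]   # front's top edge
    ce,a,w=pca(F[:,:2]); 
    for _ in range(3):
        nn=np.array([-a[1],a[0]]); t=(F[:,:2]-ce)@nn; F=F[abs(t)<.018]; ce,a,w=pca(F[:,:2])
    if a[1]<0:a=-a
    s=(F[:,:2]-ce)@a; nx=np.array([a[1],-a[0]]); t=(F[:,:2]-ce)@nx
    print(n,"front top",ce.round(4),"y-axis yaw",np.degrees(np.arctan2(a[1],a[0])).round(2),"len",s.min().round(4),s.max().round(4),"thick",np.percentile(t,[2,98]).round(4),"z",np.median(F[:,2]).round(4),len(F))
    mid=ce+a*(s.min()+s.max())/2
    d=(P[:,:2]-mid)
    X=d@nx; Y=d@a
    fl=(abs(Y)<.13)&(P[:,2]>.095)&(P[:,2]<.118)&(X>-.02)&(X<.3)
    print("mid",mid.round(4),"floor z",np.median(P[fl,2]).round(4),"X",np.percentile(X[fl],[1,99]).round(4),"Y",np.percentile(Y[fl],[1,99]).round(4))
    tp=(P[:,2]>.186)&(P[:,2]<.197)&(abs(Y)<.2); print("unit top X min",np.percentile(X[tp],[.5,1,2]).round(4),"Y",np.percentile(Y[tp],[1,99]).round(4))
    hb=(X<-.025)&(X>-.08)&(P[:,2]>.13)&(P[:,2]<.17)&(abs(Y)<.1); print("handle X,Y,Z",np.median(X[hb]).round(4),np.percentile(Y[hb],[1,99]).round(4),np.median(P[hb,2]).round(4),hb.sum())
    Xs=np.arange(0,.2,.01); print([ (round(x,2),round(float(np.median(P[(X>x)&(X<x+.01)&(abs(Y)<.1),2])),3)) for x in Xs if ((X>x)&(X<x+.01)&(abs(Y)<.1)).sum()>5])
E
python3 drawer.py
```

```text
top front top [0.5151 0.1071] y-axis yaw 103.92 len -0.0818 0.1029 thick [-0.0075  0.0074] z 0.1765 234
mid [0.5125 0.1173] floor z 0.1042 X [-0.0081  0.1684] Y [-0.0721  0.1278]
unit top X min [0.1504 0.1523 0.1542] Y [-0.0869  0.1974]
handle X,Y,Z -0.0442 [0.0004 0.0978] 0.1557 122
[(np.float64(0.0), 0.171), (np.float64(0.01), 0.166), (np.float64(0.02), 0.104), (np.float64(0.03), 0.104), (np.float64(0.04), 0.104), (np.float64(0.05), 0.104), (np.float64(0.06), 0.104), (np.float64(0.07), 0.104), (np.float64(0.08), 0.104), (np.float64(0.09), 0.104), (np.float64(0.1), 0.103), (np.float64(0.11), 0.104), (np.float64(0.12), 0.104), (np.float64(0.13), 0.103), (np.float64(0.14), 0.135), (np.float64(0.15), 0.186), (np.float64(0.16), 0.187), (np.float64(0.17), 0.188), (np.float64(0.18), 0.189), (np.float64(0.19), 0.189)]
side front top [0.5136 0.2609] y-axis yaw 162.92 len -0.1454 0.064 thick [-0.0179  0.0153] z 0.1783 27
mid [0.5525 0.249 ] floor z 0.1053 X [-0.0198  0.0658] Y [-0.1242  0.1215]
unit top X min [-0.1291 -0.1252 -0.1167] Y [-0.199  -0.0364]
handle X,Y,Z -0.0518 [-0.0998  0.0947] 0.1535 63
[(np.float64(0.0), 0.121), (np.float64(0.01), 0.119), (np.float64(0.02), 0.14), (np.float64(0.03), 0.139), (np.float64(0.04), 0.142), (np.float64(0.05), 0.144), (np.float64(0.06), 0.147), (np.float64(0.07), 0.147), (np.float64(0.08), 0.188), (np.float64(0.09), 0.189), (np.float64(0.1), 0.19), (np.float64(0.11), 0.188), (np.float64(0.12), 0.188), (np.float64(0.13), 0.19), (np.float64(0.14), 0.189), (np.float64(0.15), 0.19), (np.float64(0.16), 0.188), (np.float64(0.17), 0.189)]
```

Run:
```python
from h import *
a=np.array([np.cos(np.radians(103.9)),np.sin(np.radians(103.9))]); nx=np.array([a[1],-a[0]]); M=np.array([.4964,.183])
for n in ("top","side"):
    c=shot(n); v,u=np.nonzero(c["range_z"]>0); P=world(c,np.c_[u,v]); d=P[:,:2]-M; X=d@nx; Y=d@a
    k=(abs(X)<.03)&(abs(Y)<.25)&(P[:,2]>.165)&(P[:,2]<.185)
    for lo in np.arange(-.2,.2,.04):
        q=k&(Y>=lo)&(Y<lo+.04)
        if q.sum()>4: print(n,"Y",round(lo+.02,2),q.sum(),"X",np.percentile(X[q],[5,50,95]).round(4),"Yr",Y[q].min().round(4),Y[q].max().round(4),np.median(P[q,2]).round(4))
    fl=(P[:,2]>.095)&(P[:,2]<.112)&(X>-.0)&(X<.16)&(abs(Y)<.2); print("floor z",np.median(P[fl,2]).round(4),"X",np.percentile(X[fl],[1,99]).round(4),"Y",np.percentile(Y[fl],[1,99]).round(4))
    hb=(X<-.03)&(X>-.08)&(P[:,2]>.13)&(P[:,2]<.17)&(abs(Y)<.15); print("handle X",np.median(X[hb]).round(4),"Y",np.percentile(Y[hb],[1,99]).round(4),np.median(P[hb,2]).round(4))
    if n=="top":
        for uv in ([145,214],[241,191.5]):
            p=onplane(c,[uv],.177)[0]; print("corner",p.round(4),((p[:2]-M)@nx).round(4),((p[:2]-M)@a).round(4))
        save(c,"top2");
```

```text
top Y -0.14 84 X [-0.0061  0.0019  0.0193] Yr -0.1599 -0.1202 0.1747
top Y -0.1 78 X [-0.0074  0.0002  0.0111] Yr -0.1192 -0.08 0.1752
top Y -0.06 80 X [-0.0085  0.0004  0.0117] Yr -0.0793 -0.0411 0.1754
top Y -0.02 80 X [-0.0091 -0.0007  0.0096] Yr -0.0399 -0.0002 0.1754
top Y 0.02 77 X [-0.0096 -0.0019  0.0086] Yr 0.0 0.0394 0.1748
top Y 0.06 79 X [-0.0109 -0.0033  0.0079] Yr 0.0404 0.0798 0.1755
top Y 0.1 77 X [-0.0123 -0.0045  0.0071] Yr 0.0801 0.1188 0.1754
top Y 0.14 65 X [-0.013  -0.0047  0.0181] Yr 0.1203 0.1504 0.1755
floor z 0.1041 X [0.0228 0.1435] Y [-0.1382  0.1374]
handle X -0.0447 Y [-0.067   0.0579] 0.1549
corner [0.4555 0.3271 0.177 ] -0.0051 0.1497
corner [0.5284 0.028  0.177 ] -0.0062 -0.1581
side Y 0.02 10 X [-0.0105 -0.0098 -0.0054] Yr 0.0175 0.0391 0.1755
side Y 0.06 26 X [-0.0112 -0.0082  0.0011] Yr 0.0403 0.0779 0.1759
side Y 0.1 25 X [-0.012  -0.0081  0.0036] Yr 0.0821 0.1187 0.1751
side Y 0.14 23 X [-0.0129 -0.0054  0.0177] Yr 0.1207 0.147 0.1746
floor z 0.1044 X [0.0256 0.1563] Y [-0.1619  0.0791]
handle X -0.0456 Y [-0.0745  0.0573] 0.1549
```

Run:
```python
from h import *
T=pose(); print(T[:3,3],np.degrees(np.arctan2(T[1,0],T[0,0])))
print(rel([.54,0.03,.267],np.radians(105.3)),rel([.5685,.2084,.267],np.radians(105.3)))
```

```text
[ 0.49700411 -0.27415664  0.2604891 ] 148.07477491960074
(array([ 0.3109,  0.7022, -0.0151]), np.float64(0.2376)) (array([ 0.4863,  1.1184, -0.0145]), np.float64(0.2376))
```

Emit:
play_rows([
  [10,[0.04,0.09,-0.015],0.03],
  [10,[0.08,0.18,-0.015],0.06],
  [10,[0.12,0.27,-0.015],0.1],
  [10,[0.16,0.36,-0.015],0.14],
  [10,[0.2,0.45,-0.015],0.18],
  [10,[0.24,0.54,-0.015],0.21],
  [10,[0.28,0.63,-0.015],0.2375],
  [10,[0.31,0.7,-0.015],0.2375],
  [10,[0.31,0.7,-0.015],0.2375],
])

```text
time_s: 16.45
eef_pos: [0.5401, 0.0322, 0.2674]
eef_rot: [-0.001, 0.605, 0.796, 0.0]
wrist_force: [-0.1, -0.5, -1.4]
opening: 0.271
grasp_force: 59.6
```

Run:
```python
from h import *
T=pose(); print(T[:3,3],np.degrees(np.arctan2(T[1,0],T[0,0])))
print(rel([.5685,.2084,.25],np.radians(105.3)))
```

```text
[0.54014078 0.03220571 0.2674412 ] 105.5777391377208
(array([0.4052, 0.1866, 0.0442]), np.float64(0.0015))
```

Emit:
play_rows([
  [10,[0.1,0.046,0],0.001],
  [10,[0.2,0.093,0],0.001],
  [10,[0.3,0.14,0.01],0.001],
  [10,[0.37,0.17,0.03],0.001],
  [10,[0.405,0.187,0.044],0.001],
  [10,[0.405,0.187,0.044],0.001],
  [10,[0.405,0.187,0.044],0.001],
])

```text
time_s: 17.15
eef_pos: [0.5696, 0.2036, 0.2499]
eef_rot: [-0.0, 0.608, 0.794, -0.001]
wrist_force: [-0.2, -0.7, -1.4]
opening: 0.268
grasp_force: 59.6
```

Run:
```python
from h import *
T=pose(); print(T[:3,3],np.degrees(np.arctan2(T[1,0],T[0,0])))
print(rel([.5685,.2084,.1216],np.radians(105.3)))
c=shot("wrist"); save(c,"w3")
c=shot("side"); b=c["image"][140:230,200:330,::-1]; cv2.imwrite("pics/s3.png",cv2.resize(b,(650,450),interpolation=cv2.INTER_CUBIC))
w=cv2.imread("pics/w3.png"); cv2.imwrite("pics/ws3.png",np.vstack([cv2.resize(w,(400,300)),cv2.resize(b,(400,277),interpolation=cv2.INTER_CUBIC)]))
```

```text
[0.5695531  0.20357444 0.24988006] 105.14321431195877
(array([0.0125, 0.0011, 0.3207]), np.float64(-0.0009))
```

View pics/ws3.png

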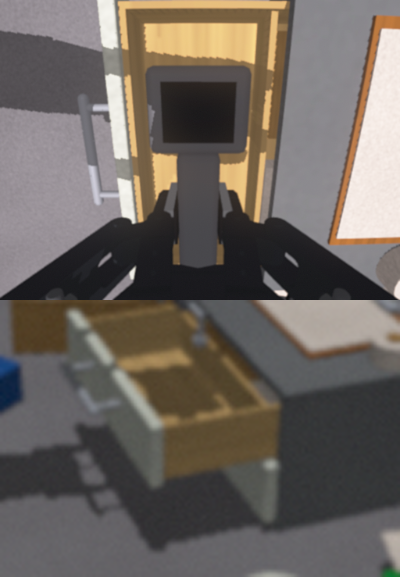

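The wrist crop shows the head at (199,110), centred in the compartment (columns 145–255) and parallel to it. Lowering.

Emit:
play_rows([
  [10,[0.012,0.001,0.04],-0.001],
  [10,[0.012,0.001,0.1],-0.001],
  [10,[0.012,0.001,0.16],-0.001],
  [10,[0.012,0.001,0.22],-0.001],
  [10,[0.012,0.001,0.265],-0.001],
  [10,[0.012,0.001,0.29],-0.001],
  [10,[0.012,0.001,0.3],-0.001],
  [10,[0.012,0.001,0.308],-0.001],
  [10,[0.012,0.001,0.312],-0.001],
  [10,[0.012,0.001,0.312],-0.001],
])

```text
time_s: 18.25
eef_pos: [0.5692, 0.2094, 0.1263]
eef_rot: [0.0, 0.606, 0.795, 0.0]
wrist_force: [-0.3, -0.5, -1.2]
opening: 0.269
grasp_force: 59.6
```

Emit:
play_rows([
  [10,[0,0,0.003],0],
  [10,[0,0,0.003],0],
])

```text
time_s: 18.45
eef_pos: [0.569, 0.2095, 0.1249]
eef_rot: [0.0, 0.606, 0.795, 0.0]
wrist_force: [0.3, -0.6, -1.8]
opening: 0.273
grasp_force: 59.6
```

Emit:
play_rows([
  [10,[0,0,0.003],0],
  [10,[0,0,0.003],0],
])

```text
time_s: 18.65
eef_pos: [0.5687, 0.2094, 0.1233]
eef_rot: [-0.0, 0.606, 0.795, -0.0]
wrist_force: [-0.3, -0.4, -1.7]
opening: 0.269
grasp_force: 59.6
```

Emit:
play_rows([
  [10,[0,0,0.003],0],
  [10,[0,0,0.003],0],
])

```text
time_s: 18.85
eef_pos: [0.5688, 0.2094, 0.122]
eef_rot: [-0.0, 0.606, 0.795, -0.0]
wrist_force: [-0.4, 0.9, -1.0]
opening: 0.272
grasp_force: 59.6
```

Emit:
play_rows([
  [10,[0,0,0.002],0],
  [10,[0,0,0.002],0],
])

```text
time_s: 19.05
eef_pos: [0.5692, 0.2095, 0.1219]
eef_rot: [0.0, 0.606, 0.795, 0.0]
wrist_force: [-0.4, -0.1, 3.1]
opening: 0.273
grasp_force: 60.0
```

Emit:
play_rows([
  [10,[0,0,0.002],0],
  [10,[0,0,0.002],0],
])

```text
time_s: 19.25
eef_pos: [0.5698, 0.2097, 0.1219]
eef_rot: [0.001, 0.606, 0.795, 0.001]
wrist_force: [-0.5, -0.4, 7.4]
opening: 0.27
grasp_force: 60.6
```

Emit:
play_rows([
  [26,[0,0,-0.001],0],
  [30,[0,0,-0.001],0],
  [36,[0,0,-0.001],0],
  [44,[0,0,-0.001],0],
  [50,[0,0,-0.001],0],
  [50,[0,0,-0.001],0],
  [50,[0,0,-0.001],0],
  [50,[0,0,-0.02],0],
  [50,[0,0,-0.06],0],
  [50,[0,0,-0.1],0],
])

```text
time_s: 20.25
eef_pos: [0.569, 0.2094, 0.1621]
eef_rot: [0.0, 0.606, 0.795, 0.0]
wrist_force: [0.9, 0.1, 0.7]
opening: 0.584
grasp_force: 0.0
```

Emit:
play_rows([
  [50,[0,0,-0.08],0],
  [50,[0,0,-0.18],0],
  [50,[0,0,-0.26],0],
  [50,[0,0,-0.26],0],
  [50,[0,0,-0.26],0],
])

```text
time_s: 20.75
eef_pos: [0.5696, 0.2095, 0.2671]
eef_rot: [0.001, 0.606, 0.795, 0.001]
wrist_force: [-0.0, 0.2, 0.1]
opening: 0.583
grasp_force: 0.0
```

Run:
```python
from h import *
c=shot("wrist"); save(c,"w4"); T=pose(); print(T[:3,3],np.degrees(np.arctan2(T[1,0],T[0,0])),get_obs()["opening"],get_obs()["q"].round(2))
f=np.array([.4979,.1803]); nx=np.array([.9646,.2639]); a=np.array([-.2639,.9646])
h=f-nx*.0455; print("handle",h)
for p in ([*(f-nx*.12),.27],): print(rel(p,np.radians(105.3)))
```

```text
[0.56871144 0.20938838 0.26525705] 105.32981245222095 0.5820090234745229 [ 0.16  0.22  1.49  0.    1.43 -0.11]
handle [0.4540107  0.16829255]
(array([-0.0232, -0.49  , -0.0123]), np.float64(0.0002))
```

View pics/w4.png

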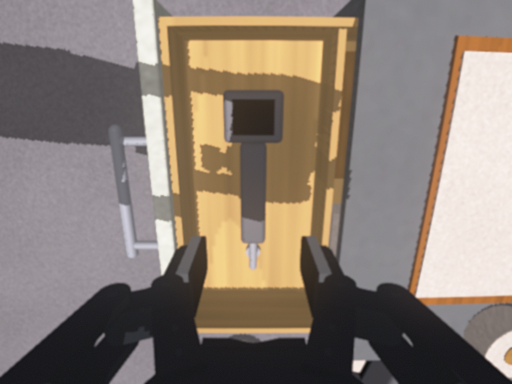

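The probe lies upright in the compartment: head at (252,116), tip at (253,262). Next is the push, with the gripper turned 90° so that the shut fingers press on the handle bar.

Emit:
play_rows([
  [50,[-0.002,-0.05,-0.012],0.047],
  [40,[-0.004,-0.12,-0.012],0.094],
  [20,[-0.008,-0.2,-0.012],0.14],
  [0,[-0.012,-0.28,-0.012],0.188],
  [0,[-0.016,-0.36,-0.012],0.235],
  [0,[-0.02,-0.43,-0.012],0.282],
  [0,[-0.023,-0.49,-0.012],0.33],
  [0,[-0.023,-0.49,-0.012],0.376],
  [0,[-0.023,-0.49,-0.012],0.42],
  [0,[-0.023,-0.49,-0.012],0.46],
])

```text
time_s: 21.8
eef_pos: [0.3812, 0.1485, 0.2682]
eef_rot: [-0.0, 0.981, 0.193, -0.001]
wrist_force: [0.8, 0.0, 0.7]
opening: -0.002
grasp_force: 0.0
```

Emit:
play_rows([
  [0,[0,0,0.05],0.04],
  [0,[0,0,0.14],0.04],
  [0,[0,0,0.24],0.04],
  [0,[0,0,0.31],0.04],
  [0,[0,0,0.335],0.04],
  [0,[0,0,0.335],0.04],
  [0,[0,0,0.335],0.04],
])

```text
time_s: 22.5
eef_pos: [0.3828, 0.1488, 0.1362]
eef_rot: [0.0, 0.991, 0.133, 0.0]
wrist_force: [1.1, 0.6, -0.6]
opening: 0.0
grasp_force: 0.0
```

```bash
cat > st.py <<'E'
from h import *
T=pose(); o=get_obs(); f=np.array([.4979,.1803]); nx=np.array([.9646,.2639]); a=np.array([-.2639,.9646])
d=T[:2,3]-f; print(o["time_s"],T[:3,3].round(4),np.degrees(np.arctan2(T[1,0],T[0,0])).round(2),"X",(d@nx).round(4),"Y",(d@a).round(4),"F",o["wrist_force"].round(1),(o["wrist_force"][:2]@nx).round(1),"open",o["opening"])
for X in (-.07,-.06,.0): print(X,rel([*(f+nx*X),T[2,3]],np.radians(15.3)))
E
python3 st.py
```

```text
22.5 [0.3828 0.1488 0.1362] 15.33 X -0.1193 Y -0.0001 F [ 1.1  0.6 -0.6] 1.2 open 0.00012123238641059045
-0.07 (array([ 1.233e-01, -1.000e-04,  1.000e-04]), np.float64(0.0001))
-0.06 (array([ 1.483e-01, -1.000e-04,  1.000e-04]), np.float64(0.0001))
0.0 (array([ 2.983e-01, -0.000e+00,  2.000e-04]), np.float64(0.0001))
```

Emit:
play_rows([
  [0,[0.05,0,0],0],
  [0,[0.1,0,0],0],
  [0,[0.12,0,0],0],
  [0,[0.13,0,0],0],
  [0,[0.14,0,0],0],
  [0,[0.15,0,0],0],
  [0,[0.162,0,0],0],
  [0,[0.176,0,0],0],
  [0,[0.192,0,0],0],
  [0,[0.21,0,0],0],
])

```text
time_s: 23.5
eef_pos: [0.4636, 0.171, 0.1352]
eef_rot: [-0.0, 0.991, 0.133, -0.0]
wrist_force: [-1.5, 0.5, 0.2]
opening: -0.0
grasp_force: 0.6
```

Emit:
play_rows([
  [0,[0.02,0,0],0],
  [0,[0.04,0,0],0],
  [0,[0.06,0,0],0],
  [0,[0.08,0,0],0],
  [0,[0.1,0,0],0],
  [0,[0.12,0,0],0],
  [0,[0.14,0,0],0],
  [0,[0.16,0,0],0],
  [0,[0.18,0,0],0],
  [0,[0.2,0,0],0],
])

```text
time_s: 24.5
eef_pos: [0.541, 0.1922, 0.1353]
eef_rot: [0.0, 0.991, 0.133, -0.0]
wrist_force: [-0.6, -0.5, -0.2]
opening: 0.002
grasp_force: 0.7
```

```bash
python3 st.py
```

```text
24.5 [0.541  0.1922 0.1353] 15.33 X 0.0447 Y 0.0001 F [-0.6 -0.5 -0.2] -0.7 open 0.0017497179657268807
-0.07 (array([-0.2868, -0.    ,  0.    ]), np.float64(0.0002))
-0.06 (array([-0.2618,  0.    ,  0.    ]), np.float64(0.0002))
0.0 (array([-1.118e-01,  1.000e-04,  0.000e+00]), np.float64(0.0002))
```

Emit:
play_rows([
  [0,[0.018,0,0],0],
  [0,[0.034,0,0],0],
  [0,[0.048,0,0],0],
  [0,[0.06,0,0],0],
  [0,[0.068,0,0],0],
  [0,[0.074,0,0],0],
  [0,[0.08,0,0],0],
])

```text
time_s: 25.2
eef_pos: [0.5713, 0.2005, 0.1353]
eef_rot: [0.0, 0.991, 0.133, -0.0]
wrist_force: [-0.7, -0.3, -0.1]
opening: 0.002
grasp_force: 0.5
```

Emit:
play_rows([
  [0,[0.005,0,0],0],
  [0,[0.01,0,0],0],
  [0,[0.015,0,0],0],
])

```text
time_s: 25.5
eef_pos: [0.5771, 0.2021, 0.1353]
eef_rot: [0.0, 0.991, 0.133, -0.0]
wrist_force: [-1.5, -0.6, -0.7]
opening: 0.0
grasp_force: 0.5
```

Emit:
play_rows([
  [0,[0.005,0,0],0],
  [0,[0.01,0,0],0],
])

```text
time_s: 25.7
eef_pos: [0.5798, 0.2029, 0.1351]
eef_rot: [0.0, 0.991, 0.133, -0.002]
wrist_force: [-10.3, -4.0, 7.0]
opening: 0.002
grasp_force: 5.7
```

Emit:
play_rows([
  [0,[0.005,0,0],0],
  [0,[0.01,0,0],0],
])

```text
time_s: 25.9
eef_pos: [0.58, 0.2029, 0.135]
eef_rot: [0.001, 0.991, 0.134, -0.006]
wrist_force: [-26.8, -10.1, 18.4]
opening: -0.001
grasp_force: 14.4
```

Emit:
play_rows([
  [0,[0.005,0,0],0],
  [0,[0.01,0,0],0],
])

```text
time_s: 26.1
eef_pos: [0.5801, 0.203, 0.1349]
eef_rot: [0.002, 0.991, 0.134, -0.011]
wrist_force: [-42.9, -16.0, 31.1]
opening: -0.002
grasp_force: 23.0
```

Emit:
play_rows([
  [0,[-0.015,0,0],0],
  [0,[-0.03,0,0],0],
  [0,[-0.06,0,0],0],
  [0,[-0.12,0,0],0],
  [0,[-0.2,0,0],0],
  [0,[-0.28,0,-0.05],0],
  [0,[-0.36,0,-0.15],0],
  [0,[-0.36,0,-0.25],0],
  [0,[-0.36,0,-0.25],0],
  [0,[-0.36,0,-0.25],0],
])

```text
time_s: 27.1
eef_pos: [0.451, 0.1675, 0.2369]
eef_rot: [-0.0, 0.991, 0.133, 0.002]
wrist_force: [-0.3, 0.4, -0.4]
opening: 0.003
grasp_force: 0.0
```

Run:
```python
from h import *
nx=np.array([.9646,.2639]);a=np.array([-.2639,.9646]);f=np.array([.4979,.1803])
for n in("top","side"):
    c=shot(n); v,u=np.nonzero(c["range_z"]>0); P=world(c,np.c_[u,v]); X=(P[:,:2]-f)@nx; Y=(P[:,:2]-f)@a
    q=(abs(Y)<.14)&(P[:,2]>.168)&(P[:,2]<.182)&(X>.1)&(X<.2); t=(abs(Y)<.14)&(P[:,2]>.187)&(X>.1)&(X<.3)
    hb=(abs(Y)<.055)&(P[:,2]>.14)&(P[:,2]<.166)&(X>.06)&(X<.12)
    print(n,"front",np.percentile(X[q],[5,50]) if q.any() else None,"edge",np.percentile(X[t],1),"handle",np.median(X[hb]))
    for l,h in(("small_tub",.072),("large_tub",.107)): print(l,seal(c,l,h))
    if n=="side": cv2.imwrite("pics/end.png",cv2.resize(c["image"][130:350,150:400,::-1],(750,600)))
```

```text
top front [0.13510133 0.14250213] edge 0.15153112091398957 handle 0.10045641793225171
small_tub (array([ 0.6443, -0.1482,  0.072 ]), array([290, 158,  10,  10,  82], dtype=int32), array([ 0.6457, -0.1491,  0.0707]))
large_tub (array([ 0.5749, -0.3211,  0.107 ]), array([343, 176,  11,  12,  95], dtype=int32), array([ 0.5729, -0.3206,  0.1059]))
side front [0.1342989  0.14168425] edge 0.15066098549833892 handle 0.09910669916784745
small_tub None
large_tub (array([ 0.5739, -0.324 ,  0.107 ]), array([270, 260,  12,   9,  80], dtype=int32), array([ 0.5737, -0.3294,  0.1037]))
```

View pics/end.png

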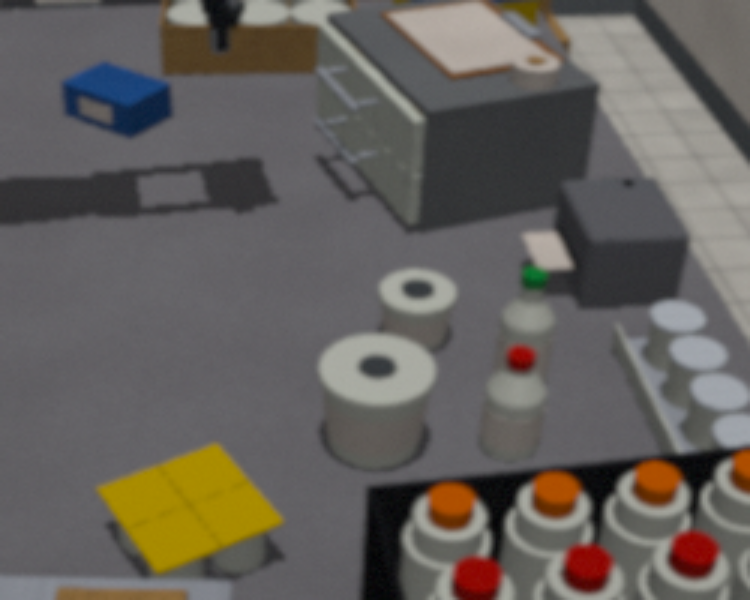

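The drawer front at (370,130) is flush with the lower one. The front face sits about 16 mm before the unit's edge, against 15 mm nominal. The tubs and other goods are where they were, and the arm is clear.

```bash
python3 -c "
from bench import *
print(hand_in())"
```

```text
the job is handed in; nothing more can be done
None
```

The job is done and handed in at about 27 s: the tip rested on the small tub's seal and then the large one's, the thermometer was laid upright in the drawer's front compartment, and the drawer is shut with the tubs and other goods where they were.

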